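Rack two compressor plates on edge

TASK

Take the two compressor plates off the sloping stand and stand each on edge in the slot of the rack that fits its thickness, the thin plate in the narrow slot and the thick one in the wide slot, lower edge still down, pushed fully home onto the slot's floor against the sprung leaf and let go. The slotted inserts sit anywhere across their blocks, so feel for the slot; do not ram the plates into the rack, and leave the plate already stored there and everything else on the bench where it is.

Things in the scene. Friction and masses are not known exactly. Their poses are not given: they have to be found in the camera images.
- valve_plate: thin plain steel plate with two large round ports, 100 wide x 80 high x 9 mm thick, about 0.45 kg. Starts in either bay of the stand, leaning 25 degrees from upright, back face on the rails, upper edge on the stand's +x side, away from the robot. Axes: x through the thickness, out of the back face; y along the width; z from lower to upper edge. Origin: middle of the back face's lower edge.
- valve_plate_top (a point): middle of the thin plate's upper edge, mid-thickness; axes as the plate's
- valve_plate_foot (a point): middle of the thin plate's lower edge, mid-thickness
- head_plate: thick plain aluminium plate with three small ports, 100 wide x 80 high x 15 mm thick, about 0.32 kg. Starts in either bay of the stand, leaning 25 degrees from upright, back face on the rails, upper edge on the stand's +x side, away from the robot. Axes: x through the thickness, out of the back face; y along the width; z from lower to upper edge. Origin: middle of the back face's lower edge.
- head_plate_top (a point): middle of the thick plate's upper edge, mid-thickness; axes as the plate's
- head_plate_foot (a point): middle of the thick plate's lower edge, mid-thickness
- slot_narrow: grey plastic block 64 (x) x 126 (y) x 34 mm, fixed on the rack, carrying a white insert with a 12 mm wide slot for the 9 mm plate. The white insert (44 mm across, top 40 mm above the block's origin) is clamped anywhere from -6 to +6 mm across the block's x, and the slot with it: the pose does not tell where, so feel or look for it. Origin under the block's centre. Blocks change places on the rack.
- slot_narrow_floor (a point): middle of the narrow block's floor, 10 mm above its origin; axes as its. Slot along y, 112 mm long between end walls, 30 mm deep, square-edged, up to 6 mm to either x side. A sprung steel leaf, 50 mm long, on the slot's +x cheek stands 4 mm into it 6 to 14 mm above the floor, sloping back above. It grips the plate: push down with 5 to 20 N till it stands on the floor.
- slot_wide: grey plastic block of the same size, fixed on the rack, carrying a white insert with an 18 mm wide slot for the 15 mm plate. The white insert (44 mm across, top 40 mm above the block's origin) is clamped anywhere from -6 to +6 mm across the block's x, and the slot with it: the pose does not tell where, so feel or look for it. Origin under the block's centre. Blocks change places on the rack.
- slot_wide_floor (a point): middle of the wide block's floor, 10 mm above its origin; axes as its. Slot along y, 112 mm long between end walls, 30 mm deep, square-edged, up to 6 mm to either x side. A sprung steel leaf, 50 mm long, on the slot's +x cheek stands 4 mm into it 6 to 14 mm above the floor, sloping back above. It grips the plate: push down with 5 to 20 N till it stands on the floor.
- slot_taken: third grey block of the same size, the slot of its white insert 13.8 mm wide, already holding the stored plate
- stored_plate: dark steel plate 100 x 80 x 12 mm with one big port, already standing in the third block, its top 100 mm above the bench; leave it alone
- rack: aluminium base plate 216 (x) x 136 (y) x 10 mm, fixed to the bench, that carries the three blocks in a row along its x at 68 mm pitch; origin under its centre
- stand: low steel stand fixed to the bench, base 130 (x) x 240 (y) x 8 mm, two sloping bays 116 mm apart along y. In each, two rails 10 mm wide with 64 mm free between them (nothing behind) hold a plate: lower edge 28 mm, upper edge about 100 mm above the bench, the latter over the stand's middle line. Origin under the base's centre
- fitting_a: brass fitting standing on the bench, hexagon 26 mm across, 32 mm tall; origin under its centre
- fitting_b: brass fitting, 22 mm across, 28 mm tall; origin under its centre
- wrench: steel wrench lying on the bench; x along it
- screwdriver: screwdriver lying on the bench; x along it
- oil_can: can, 60 mm diameter, 130 mm tall; origin under its centre
- stub: copper tube 16 mm by 170 mm with brass nuts on its ends, lying on the bench; x along it
Things that resemble listed ones, but are neither listed nor needed, are in the scene too. Leave any red look-alike of the valve_plate alone.

How it is judged:
At the end, for the whole second after the job is handed in: The thin plate stands in the narrow slot and the thick plate in the wide slot: the middle of the lower edge within 2.5 mm of the floor in height, so in the slot, within 9 mm of the block's middle across and 12 mm along, upright and in line with the slot within 0.08 rad, at rest and released (x of valve_plate_foot in the frame of slot_narrow_floor between -0.009 and 0.009 m and y of valve_plate_foot in the frame of slot_narrow_floor between -0.012 and 0.012 m and z of valve_plate_foot in the frame of slot_narrow_floor between -0.004 and 0.0025 m and angle between each of valve_plate, head_plate's own z axis and vertical below 0.08 rad and angle between the x axis of valve_plate and the x axis of slot_narrow, either way round below 0.08 rad and linear speed of each of valve_plate, head_plate below 0.01 m/s and x of head_plate_foot in the frame of slot_wide_floor between -0.009 and 0.009 m and y of head_plate_foot in the frame of slot_wide_floor between -0.012 and 0.012 m and z of head_plate_foot in the frame of slot_wide_floor between -0.004 and 0.0025 m and angle between the x axis of head_plate and the x axis of slot_wide, either way round below 0.08 rad); the robot touches nothing.
It fails at once if a plate is rammed into a slot block with more than 120 N in all (contact force between any of valve_plate, head_plate and slot_narrow above 120 N or contact force between any of valve_plate, head_plate and slot_wide above 120 N or contact force between any of valve_plate, head_plate and slot_taken above 120 N).
It fails at once if the stored plate is moved by more than 12 mm (distance of stored_plate from where it was at the start of the episode above 0.012 m).
It fails at once if a bystander is moved by more than 30 mm (distance of any of fitting_a, fitting_b, wrench, screwdriver, oil_can, stub from where it was at the start of the episode above 0.03 m).
It also fails if it takes over 72 s, if anything falls off the work surface, if the arm or the gripper's body presses on something with over 40 N, if the wrist force passes 120 N, or if a joint passes its speed limit or range.

ROBOT

A 6-joint arm with a two-finger parallel gripper is mounted at the origin on the work surface. World frame = base frame: x ahead of the robot, y to its left, z up, the work surface at z = 0. Lengths are in m, angles in rad, forces in N, time in s.
With the tool pointing down it reaches from about 0.35 to 0.8 m from the base axis. Payload 7.3 kg.
Tool frame: the origin (TCP) lies between the finger pads; the fingertips stand 25 mm ahead of it and the grasp point (between the pads) lies 6 mm ahead of it (r.tip_extent is the distance from the TCP to the fingertips, in m); z points along the fingers, y is the line along which they close (so a half turn about z gives the same grasp; the last joint's range is limited). The gripper opens to 85 mm and grips with 20 to 120 N. Pads are 22 mm wide; open, the fingers measure 114 mm over their backs; the gripper's body (76 mm by 85 mm) begins 54 mm behind the grasp point. The pads swing forward as they close: fully open they stand 13 mm farther back than shut.
Start: joints at [-1.266, 0.342, 1.524, -0, 1.275, -0.146], TCP at [0.229, -0.473, 0.256] pointing down, gripper open.
Joint ranges: [-2.53, 2.53], [-0.77, 2.02], [0.04, 2.7], [-1, 4.14], [0.28, 2.66], [-3.11, 3.11]. Speed limits (rad/s): [2.57, 2.57, 3.14, 3.14, 3.14, 3.14].

INTERFACE

Orientations are given as a unit quaternion [x, y, z, w].
In Python, from workcell import r, command_gripper, optics gives the robot as it stands. The module is installed in compiled form; this text tells all that it offers. Calls block until the motion is done:
- r.reach(position, orientation): joint-space move of the TCP to a pose.
- r.move_straight(position, orientation=None, speed=0.15, max_force=None): straight line of the TCP; orientation=None keeps the orientation; speed is the mean speed in m/s. With max_force (N) it stops when the force on the tool has changed by that much, and returns True; else False.
- r.movej(angles): joint-space move.
- command_gripper(opening, force=None): finger opening in m; force is the grip in N (None keeps the last); returns when the fingers have stopped.
- r.hold(seconds).
- r.solve_ik(position, orientation): joint angles nearest the present ones, or None.
- r.read_state(): the state.
- optics.get_image(name): name is "scene" or "top"; returns (picture, depth): 420x560x3 uint8, red, green, blue; 420x560 float32, m along the optical axis (not along the pixel's ray), 0 where there is no reading.
- optics.camera_model(name): a dict with "K" (3x3 intrinsics, pixels), "R" (3x3) and "t" (3): a world point X has camera coordinates R X + t. Camera axes: x right, y down, z forward; pixel columns grow to the right and rows downward; lengths in m; the calibration is good to about 2 mm. A picture is of the moment at which its call begins. camera_model takes no time and is no camera call.
A pose or a line that the arm cannot do raises r.PlanningError and nothing moves.
- r.finish_job(): hands the job in; it is judged then, once.
The state is a dict: "time_s": time; "joint_positions": joint angles; "dq": joint speeds; "tau": joint torques, N m; "eef_pos": TCP position; "eef_rot": TCP orientation; "contact_force": force on the tool from outside, world axes, zero at the start; "torque": the same for the moment, N m; "grip_width": finger opening in m; "grip_force": force on a finger pad.
Only numpy, scipy, OpenCV 4.12 (cv2) and the standard library are available. Lean on these libraries where they do the work, as an engineer would, in place of code of your own. Each camera call takes 0.05 s, during which the arm holds its last target. There are 200 camera calls.

## Working session

There is one attempt and no reset: what is moved stays moved. The work goes in short steps, each a Python script; the robot and the scene stay as the last script left them, time stands still between calls to the robot, and variables do not carry over. Pictures are saved under pics/ and viewed, at most 10 in all, crops included, and the job is handed in when it is done.

```bash
mkdir -p pics
python3 - <<'E'
from workcell import r, optics
import cv2, numpy as np
for n in("scene","top"):
    im,d=optics.get_image(n); cv2.imwrite(f"pics/{n}0.png",cv2.cvtColor(im,cv2.COLOR_RGB2BGR)); np.save(f"{n}_d.npy",d); np.save(f"{n}_i.npy",im)
    m=optics.camera_model(n); print(n,m["K"],-np.array(m["R"]).T@m["t"],m["R"])
s=r.read_state(); print(s["time_s"],s["eef_rot"],s["contact_force"])
E
```

```text
scene [[485.74778535   0.         282.13229042]
 [  0.         485.74778535 212.86899092]
 [  0.           0.           1.        ]] [ 1.47731085 -0.36492616  0.78536574] [[ 0.42633028  0.90455072  0.00552265]
 [ 0.51781119 -0.2390382  -0.82142091]
 [-0.74169675  0.35305629 -0.5702957 ]]
top [[467.85701355   0.         267.53770857]
 [  0.         467.85701355 204.61506835]
 [  0.           0.           1.        ]] [0.48934692 0.03742992 1.2946218 ] [[ 0.01124049 -0.99992871  0.0040272 ]
 [-0.9960424  -0.01155173 -0.08812547]
 [ 0.08816571 -0.00302069 -0.99610124]]
0.1 [ 9.74705901e-01  2.23490400e-01 -5.99264630e-05 -6.65718236e-04] [ 0.12604366 -0.07542961 -0.35510887]
```

View pics/top0.png

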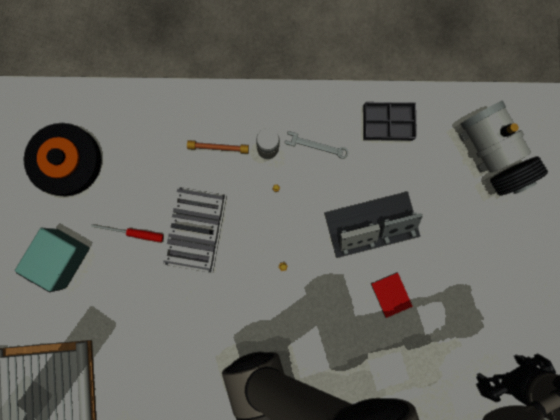

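View pics/scene0.png

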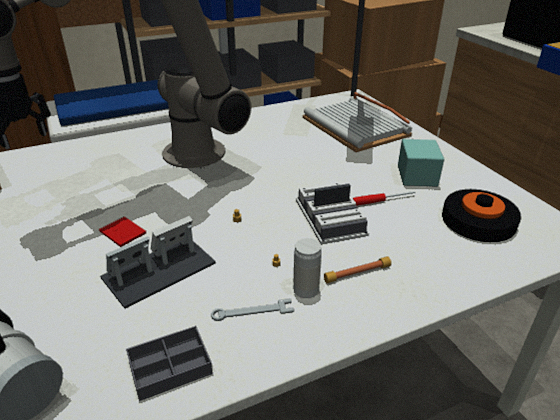

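The top view shows the rack around (195,230), the stand around (373,224) and the red look-alike at (391,294). In the scene view the rack is near (330,212) and the stand near (158,262). I'll enlarge these areas and get rough point-cloud numbers.

```bash
cat > h.py <<'E'
import numpy as np, cv2
from workcell import r, optics
def cloud(n,d):
    m=optics.camera_model(n);K=np.array(m["K"]);v,u=np.mgrid[0:420,0:560]
    c=np.stack([(u-K[0,2])/K[0,0]*d,(v-K[1,2])/K[1,1]*d,d],-1)
    P=(c-np.array(m["t"]))@np.array(m["R"]); P[d<=0]=np.nan; return P
def ray(n,uv,z):
    m=optics.camera_model(n);R=np.array(m["R"]);C=-R.T@m["t"]
    uv=np.atleast_2d(uv).astype(float)
    D=np.c_[uv,np.ones(len(uv))]@np.linalg.inv(m["K"]).T@R
    return C+D*((z-C[2])/D[:,2])[:,None]
def proj(n,X):
    m=optics.camera_model(n);c=np.atleast_2d(X)@np.array(m["R"]).T+m["t"];p=c@np.array(m["K"]).T
    return p[:,:2]/p[:,2:]
E
python3 - <<'E'
from h import *
t=np.load("top_i.npy");s=np.load("scene_i.npy")
c=[(t,160,183,70,92),(t,322,188,102,70),(s,293,180,80,62),(s,97,213,122,94)]
o=[cv2.resize(i[y:y+h,x:x+w],(400,300),interpolation=cv2.INTER_CUBIC) for i,x,y,w,h in c]
o[0]=cv2.resize(np.ascontiguousarray(t[183:275,155:275-30+33]),(400,300),interpolation=cv2.INTER_CUBIC)
M=np.vstack([np.hstack(o[:2]),np.hstack(o[2:])]);M=np.clip(M.astype(float)*1.5,0,255).astype(np.uint8)
cv2.imwrite("pics/m1.png",M[:,:,::-1])
for n in("top","scene"):
    P=cloud(n,np.load(n+"_d.npy"))
    if n=="top":
        for nm,(a,b,e,f) in dict(rack=(160,228,183,275),stand=(322,424,188,260)).items():
            Q=P[e:f,a:b].reshape(-1,3);Z=Q[:,2]
            print(nm,np.histogram(Z,bins=np.arange(-.005,.125,.01)))
            q=Q[Z>.006];print(q.min(0),q.max(0),cv2.minAreaRect((q[:,:2]*1000).astype(np.float32)))
            for lo,hi in((.03,.06),(.08,.12)):
                q=Q[(Z>lo)&(Z<hi)]
                if len(q)>5: print(lo,len(q),q.mean(0),cv2.minAreaRect((q[:,:2]*1000).astype(np.float32)))
E
```

```text
rack (array([2103,  511,  405,  101,  951, 1844,   26,    3,    2,   14,  173,
          0]), array([-0.005,  0.005,  0.015,  0.025,  0.035,  0.045,  0.055,  0.065,
        0.075,  0.085,  0.095,  0.105,  0.115]))
[0.41712011 0.14255767 0.00601738] [0.64916878 0.32490041 0.10497655] ((533.1966552734375, 232.88092041015625), (183.5051727294922, 230.31201171875), 89.00523376464844)
0.03 2873 [0.53532986 0.23069974 0.04656023] ((533.37548828125, 232.24615478515625), (127.25557708740234, 200.6435089111328), 80.9603271484375)
0.08 188 [0.53306513 0.23076736 0.09910206] ((533.2647705078125, 231.56614685058594), (99.6295166015625, 11.88254451751709), 80.88782501220703)
stand (array([3396, 2339,   23,   89,  154,  140,  121,  144,  152,  159,  374,
         91]), array([-0.005,  0.005,  0.015,  0.025,  0.035,  0.045,  0.055,  0.065,
        0.075,  0.085,  0.095,  0.105,  0.115]))
[ 0.45942632 -0.39592125  0.00600128] [ 0.65181196 -0.12258989  0.11268946] ((554.548828125, -259.89923095703125), (186.55287170410156, 272.2745361328125), 2.0604453086853027)
0.03 424 [ 0.51514409 -0.26675271  0.04433354] ((524.2398071289062, -263.36614990234375), (59.23064041137695, 215.50946044921875), 14.79135799407959)
0.08 702 [ 0.53943431 -0.24964238  0.09714533] ((541.700927734375, -258.8370056152344), (31.386775970458984, 215.98805236816406), 14.903082847595215)
```

View pics/m1.png

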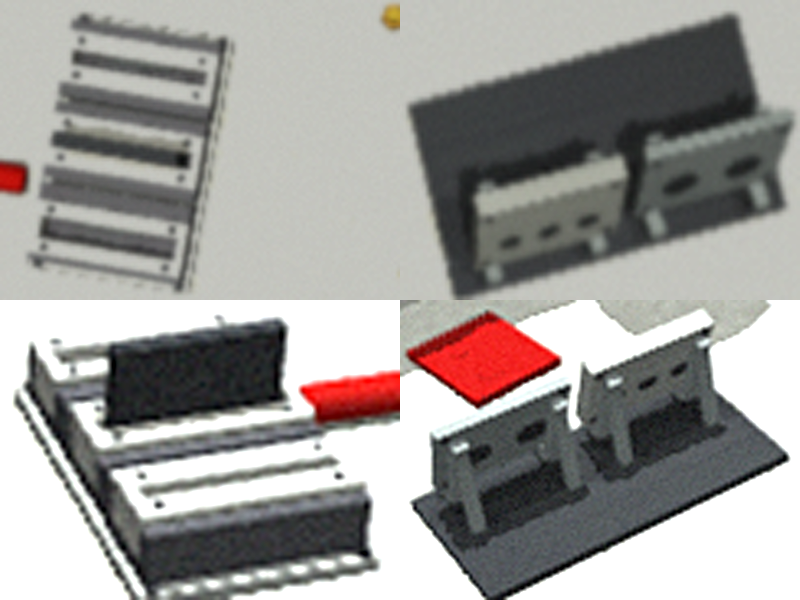

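The montage shows the stored plate in the middle block. The thick 3-port plate is in the stand's left (+y) bay, and the thin 2-port plate is in the right (−y) bay. Next I'll measure plate planes, edges and slot profiles in both views.

Run:
```python
from h import *
np.set_printoptions(precision=4,suppress=True)
D={n:cloud(n,np.load(n+"_d.npy")) for n in("top","scene")}
I={n:np.load(n+"_i.npy").astype(float).mean(2) for n in D}
def yaw(q):
    w,v=np.linalg.eigh(np.cov(q[:,:2].T));a=v[:,-1]; a=a*np.sign(a[1]); return np.arctan2(-a[0],a[1])
# rack yaw from stored plate top, both views
for n in D:
    P=D[n].reshape(-1,3)
    q=P[(abs(P[:,0]-.533)<.03)&(abs(P[:,1]-.231)<.07)&(P[:,2]>.096)&(P[:,2]<.106)]
    print(n,"stored",len(q),q.mean(0),"yaw",yaw(q))
    q=P[(abs(P[:,0]-.533)<.13)&(abs(P[:,1]-.231)<.09)&(P[:,2]>.047)&(P[:,2]<.056)]
    print("inserts z",len(q),np.percentile(q[:,2],[10,50,90]))
psi=yaw((lambda P:P[(abs(P[:,0]-.533)<.03)&(abs(P[:,1]-.231)<.07)&(P[:,2]>.096)&(P[:,2]<.106)])(D["top"].reshape(-1,3)))
ex=np.array([np.cos(psi),np.sin(psi),0]);ey=np.array([-ex[1],ex[0],0]);O=np.array([.533,.231,.05])
for n in D:   # brightness profile along rack x on plane z=.05
    for c in(-.068,.068):
        xs=np.arange(-.036,.0361,.001);ys=np.arange(-.04,.041,.002)
        X=O+(c+xs)[:,None,None]*ex+ys[None,:,None]*ey
        p=proj(n,X.reshape(-1,3)).astype(np.float32)
        b=cv2.remap(I[n].astype(np.float32),p[:,0].reshape(len(xs),-1),p[:,1].reshape(len(xs),-1),cv2.INTER_LINEAR).mean(1)
        print(n,c,np.round(b).astype(int).tolist())
# stand plates
P=D["top"].reshape(-1,3);a0=np.deg2rad(14.9)
for sa in(1,):
    sx=np.array([np.cos(a0),np.sin(a0)]);sy=np.array([-sx[1],sx[0]]);S=np.array([.5417,-.2588])
    for n in D:
        P=D[n].reshape(-1,3);l=np.c_[(P[:,:2]-S)@sx,(P[:,:2]-S)@sy,P[:,2]]
        for side in(1,-1):
            k=(side*l[:,1]>.012)&(side*l[:,1]<.104)&(abs(l[:,0])<.05)&(l[:,2]>.045)&(l[:,2]<.09)
            q=l[k]
            for _ in range(4):
                A=np.c_[q[:,1:],np.ones(len(q))];c,*_=np.linalg.lstsq(A,q[:,0],rcond=None);e=A@c-q[:,0];q=q[abs(e)<max(.002,1.5*e.std())]
            print(n,side,len(q),"x=a*y+b*z+c",c,"lean deg",np.degrees(np.arctan(c[1])),"res",e.std())
            k=(side*l[:,1]>0)&(side*l[:,1]<.12)&(abs(l[:,0])<.03)&(l[:,2]>.09)&(l[:,2]<.12)
            t=l[k];print("  top z pct",np.percentile(t[:,2],[50,90,98]),"y range",np.percentile(t[:,1],[0.5,99.5]),"x rng",np.percentile(t[:,0],[2,98]), len(t))
```

```text
top stored 166 [0.5333 0.2311 0.0999] yaw -0.16030024822823857
inserts z 1470 [0.0476 0.0498 0.0526]
scene stored 147 [0.5343 0.2319 0.1006] yaw -0.14604579184110225
inserts z 1011 [0.0481 0.0512 0.0536]
top -0.068 [121, 120, 116, 110, 102, 92, 85, 83, 86, 93, 102, 112, 119, 124, 127, 129, 129, 129, 127, 124, 119, 111, 99, 84, 68, 56, 49, 46, 47, 51, 56, 60, 63, 64, 64, 64, 63, 65, 70, 78, 88, 100, 111, 119, 124, 127, 129, 129, 129, 127, 124, 120, 112, 102, 91, 81, 74, 70, 68, 67, 67, 67, 67, 66, 65, 64, 63, 61, 58, 57, 56, 57, 59]
top 0.068 [56, 53, 51, 51, 53, 57, 61, 63, 65, 66, 68, 71, 76, 84, 93, 104, 114, 121, 125, 128, 129, 130, 130, 130, 129, 128, 126, 123, 117, 108, 96, 82, 70, 62, 58, 56, 55, 55, 57, 61, 68, 78, 90, 102, 113, 121, 125, 128, 129, 129, 130, 129, 129, 128, 127, 123, 118, 110, 100, 88, 79, 73, 69, 67, 68, 70, 74, 80, 87, 94, 102, 108, 113]
scene -0.068 [201, 201, 201, 202, 202, 202, 203, 204, 205, 206, 207, 209, 210, 209, 206, 201, 193, 183, 170, 155, 140, 125, 109, 95, 83, 73, 66, 62, 60, 58, 56, 54, 52, 50, 49, 49, 49, 50, 51, 52, 53, 54, 55, 56, 55, 55, 54, 
[... 512 characters left out ...]
508978137416868 res 0.0008618945996537439
  top z pct [0.1023 0.1068 0.1094] y range [0.0084 0.1074] x rng [-0.0099  0.0105] 318
top -1 248 x=a*y+b*z+c [ 0.002   0.476  -0.0463] lean deg 25.45499060019155 res 0.0008791866205700672
  top z pct [0.1006 0.1045 0.107 ] y range [-0.1065 -0.0074] x rng [-0.0037  0.0104] 218
scene 1 250 x=a*y+b*z+c [ 0.0015  0.4774 -0.0376] lean deg 25.520754088489838 res 0.002074031690420719
  top z pct [0.1033 0.1075 0.1089] y range [0.0096 0.1093] x rng [-0.0044  0.0129] 357
scene -1 297 x=a*y+b*z+c [ 0.0107  0.4609 -0.0361] lean deg 24.74396874428677 res 0.0016325883452183618
  top z pct [0.1015 0.1051 0.1067] y range [-0.1047 -0.0046] x rng [0.0016 0.013 ] 293
```

Both views agree. Top and scene give a lean of about 25.3°, and the back faces agree within 1 mm. The insert tops are at z≈0.050 (top) and 0.051 (scene). The −x slot is 17.9 mm wide, so it is the wide one, with its centre at −4.3 mm. The +x slot is 11.9 mm wide, so it is the narrow one, with its centre at +0.3 mm. Next I'll refine the rack yaw and y, then check IK.

```bash
cat >> h.py <<'E'
from scipy.spatial.transform import Rotation as Ro
A0=np.deg2rad(14.9);TH=np.deg2rad(25)
SX=np.array([np.cos(A0),np.sin(A0),0]);SY=np.array([-SX[1],SX[0],0]);S=np.array([.5417,-.2588,0]);Z=np.array([0,0,1.])
U=np.sin(TH)*SX+np.cos(TH)*Z; N=-np.cos(TH)*SX+np.sin(TH)*Z
PL=dict(head=dict(y=.0585,x=-.0118,t=.015),valve=dict(y=-.056,x=-.0085,t=.009))
GD=.012   # TCP below the top edge
def quat(y,z): return Ro.from_matrix(np.c_[np.cross(y,z),y,z]).as_quat()
def top(p):   # mid-thickness top-edge point
    q=PL[p];zt=.1005+q["t"]/2*np.sin(TH); return S+q["y"]*SY+(q["x"]+(zt-.07)*np.tan(TH))*SX+zt*Z
E
python3 - <<'E'
from h import *
np.set_printoptions(precision=4,suppress=True)
psi=-.16;ex=np.array([np.cos(psi),np.sin(psi),0]);ey=np.array([-ex[1],ex[0],0]);O=np.array([.533,.231,.05])
for n,zs,cs in(("top",.05,((-.0723,.018),(.0683,.012))),("scene",.0512,((.0683,.012),))):
    I=np.load(n+"_i.npy").astype(np.float32).mean(2)
    for c,w in cs:
        xs=np.arange(-.017,.0171,.0005);ys=np.arange(-.075,.0751,.001)
        X=O+(c+xs)[:,None,None]*ex+ys[None,:,None]*ey;X[...,2]=zs
        p=proj(n,X.reshape(-1,3)).astype(np.float32)
        b=cv2.remap(I,p[:,0].reshape(len(xs),-1),p[:,1].reshape(len(xs),-1),cv2.INTER_LINEAR)
        k=abs(ys)<.045;dk=np.clip(b.max()-8-b[:,k],0,None)
        cen=(dk*xs[:,None]).sum(0)/dk.sum(0)
        pf=np.polyfit(ys[k],cen,1)
        yc=b[abs(xs)<.003].mean(0);m=(yc.max()*.95+yc[k].min())/2
        d=np.where((yc<m)&(abs(ys)<.063))[0]
        print(n,c,"slope,off(mm)",pf[0],pf[1]*1e3,"slot y",ys[d[0]],ys[d[-1]])
rk=[("head",O-.0723*ex),("valve",O+.0683*ex)]
q0=r.read_state()["joint_positions"]
for p,t in rk:
    T=top(p);print(p,"top",T,"slot",t)
    for s in(1,-1):
        qa=quat(s*N,-U);qb=quat(-s*ex,-Z)
        for h in(.11,0): print(s,"pick",r.solve_ik(T-GD*U+h*U,qa))
        for z in(.2,.088): print(s,"place",r.solve_ik(np.array([t[0],t[1],z]),qb))
E
```

```text
top -0.0723 slope,off(mm) -0.0003284227100829773 -0.599446748492508 slot y -0.06299999999999999 0.05600000000000012
top 0.0683 slope,off(mm) -0.0046622937925572755 -0.10387028600329938 slot y -0.06299999999999999 0.05600000000000012
scene 0.0683 slope,off(mm) -0.004167090198816944 -1.0610653048508787 slot y -0.06299999999999999 0.05800000000000012
head top [ 0.5304 -0.2013  0.1037] slot [0.4616 0.2425 0.05  ]
1 pick [-0.3357  0.7522  1.0674 -0.2411  1.6869  2.5621]
1 pick [-0.3751  0.7779  1.3138 -0.2567  1.4142  2.5936]
1 place [ 0.3367  0.3883  1.6199 -0.      1.1334 -2.6449]
1 place [ 0.3367  0.534   1.7446 -0.      0.863  -2.6449]
-1 pick [-0.3357  0.7522  1.0674 -0.2411  1.6869 -0.5795]
-1 pick [-0.3751  0.7779  1.3138 -0.2567  1.4142 -0.548 ]
-1 place [ 0.3367  0.3883  1.6199 -0.      1.1334  0.4967]
-1 place [ 0.3367  0.534   1.7446 -0.      0.863   0.4967]
valve top [ 0.5625 -0.3112  0.1024] slot [0.6004 0.2201 0.05  ]
1 pick [-0.4572  0.8897  0.794  -0.2884  1.7869  2.4092]
1 pick [-0.4991  0.8928  1.0683 -0.2957  1.5095  2.45  ]
1 place [ 0.2316  0.5968  1.264  -0.      1.2808 -2.75  ]
1 place [ 0.2316  0.7094  1.3863 -0.      1.0459 -2.75  ]
-1 pick [-0.4572  0.8897  0.794  -0.2884  1.7869 -0.7324]
-1 pick [-0.4991  0.8928  1.0683 -0.2957  1.5095 -0.6916]
-1 place [ 0.2316  0.5968  1.264  -0.      1.2808  0.3916]
-1 place [ 0.2316  0.7094  1.3863 -0.      1.0459  0.3916]
```

```bash
cat >> h.py <<'E'
psi=-.162;EX=np.array([np.cos(psi),np.sin(psi),0]);EY=np.array([-EX[1],EX[0],0]);O=np.array([.533,.231,0])
SL=dict(head=-.0725,valve=.0681)
QB=quat(EX,-Z)
def st(msg=""):
    s=r.read_state();print(msg,"t",round(s["time_s"],2),"p",np.round(s["eef_pos"],4),"F",np.round(s["contact_force"],1),"M",np.round(s["torque"],2),"w",round(s["grip_width"],4),"gf",round(s["grip_force"],1));return s
def pick(p):
    T=top(p)-GD*U;qa=quat(-N,-U)
    command_gripper(.05,30)
    r.reach(T+.10*U,qa)
    if r.move_straight(T,speed=.1,max_force=12): st("blocked");return False
    st("at");command_gripper(0.0,80);st("gripped")
    r.move_straight(T+.07*U,speed=.08);st("lifted");return True
E
sed -i 's/import r, optics/import r, optics, command_gripper/' h.py
python3 - <<'E'
from h import *
print(pick("head"))
for n in("top","scene"):
    im,d=optics.get_image(n);np.save(n+"1.npy",im)
a=np.load("top1.npy")[150:300,300:480];b=np.load("scene1.npy")[130:310,60:260]
M=np.hstack([cv2.resize(a,(400,333)),cv2.resize(b,(400,360))[:333]])
cv2.imwrite("pics/g1.png",M[:,:,::-1])
E
```

```text
at t 3.32 p [ 0.5261 -0.2027  0.0934] F [-0.3  0.1 -0.4] M [ 0.05 -0.22 -0.04] w 0.05 gf 0.0
gripped t 3.73 p [ 0.5259 -0.2025  0.0933] F [1.5 1.4 3.2] M [ 0.12 -0.15 -0.03] w 0.0144 gf 78.3
lifted t 4.75 p [ 0.5538 -0.1949  0.1557] F [-0.1 -0.3 -3.4] M [ 0.13 -0.5  -0.05] w 0.0141 gf 77.9
True
```

View pics/g1.png

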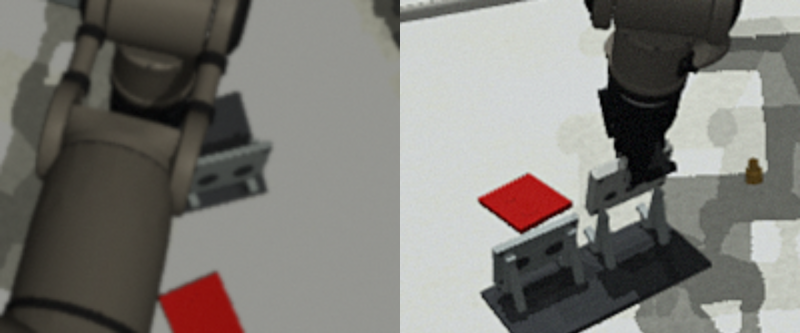

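The plate is held (grip width 14 mm, z force −3.4 N, which fits its weight). The grip in the scene crop at about (645,165) looks central and square. Now to carry it over and feel for the slot.

```bash
cat >> h.py <<'E'
H=.08-GD
def pos(p,dx,foot): 
    X=O+(SL[p]+dx)*EX+.0005*EY; X[2]=foot+H; return X
def seek(p,offs=(0,.0015,-.0015,.003,-.003,.0045,-.0045)):
    for dx in offs:
        r.move_straight(pos(p,dx,.058),QB,speed=.05)
        hit=r.move_straight(pos(p,dx,.038),speed=.02,max_force=6)
        s=st(f"dx {dx} hit {hit} foot {r.read_state()['eef_pos'][2]-H:.4f}")
        if not hit: return dx
    return None
def carry(p):
    e=np.array(r.read_state()["eef_pos"]);e[2]=.24;r.move_straight(e,speed=.2)
    r.reach(pos(p,0,.135),QB); r.move_straight(pos(p,0,.065),speed=.1);st("over slot")
E
python3 - <<'E'
from h import *
carry("head");print(seek("head"))
E
```

```text
over slot t 7.92 p [0.462  0.2432 0.1335] F [-0.  -0.1 -3.2] M [-0.04  0.03  0.02] w 0.0141 gf 78.0
dx 0 hit False foot 0.0380 t 9.36 p [0.4614 0.2432 0.106 ] F [-2.5 -1.3 -3.2] M [0.55 0.24 0.12] w 0.0141 gf 82.2
0
```

```bash
cat >> h.py <<'E'
def push(p,dx,f=18):
    r.move_straight(pos(p,dx,.038),speed=.02)
    for lim in (f,):
        hit=r.move_straight(pos(p,dx,.014),speed=.02,max_force=lim)
        st(f"push hit {hit} foot {r.read_state()['eef_pos'][2]-H:.4f}")
E
python3 - <<'E'
from h import *
push("head",-.0008)
E
```

```text
push hit True foot 0.0184 t 10.55 p [0.4605 0.2435 0.0864] F [-4.3  1.5  3.7] M [0.55 0.67 0.05] w 0.0141 gf 83.1
```

Run:
```python
from h import *
hit=r.move_straight(pos("head",-.0008,.012),speed=.01,max_force=15)
st(f"again {hit} foot {r.read_state()['eef_pos'][2]-H:.4f}")
command_gripper(.035,80);s=st("open")
e=np.array(s["eef_pos"]);e[2]+=.14;r.move_straight(e,speed=.15)
T=top("valve")-GD*U;r.reach(T+.1*U,quat(-N,-U));st()
for n in("top","scene"):
    im,d=optics.get_image(n);np.save(n+"2.npy",im);np.save(n+"2_d.npy",d)
    P=cloud(n,d).reshape(-1,3);l=np.c_[(P-O)@EX,(P-O)@EY,P[:,2]]
    for nm,c in(("head",-.0725),("stored",0)):
        q=l[(abs(l[:,0]-c)<.02)&(abs(l[:,1])<.07)&(l[:,2]>.094)&(l[:,2]<.115)]
        print(n,nm,len(q),np.median(q,0),np.percentile(q[:,2],[10,90]),np.percentile(q[:,1],[1,99]),np.polyfit(q[:,1],q[:,0],1))
a=np.load("top2.npy")[175:285,150:260];b=np.load("scene2.npy")[170:250,280:390]
M=np.hstack([cv2.resize(a,(400,400)),cv2.resize(b,(400,300),interpolation=cv2.INTER_CUBIC)[np.arange(400)%300]])
cv2.imwrite("pics/g2.png",M[:,:,::-1])
```

```text
again True foot 0.0184 t 10.81 p [0.4601 0.2439 0.0864] F [-1.9  1.8  5.5] M [0.86 0.37 0.1 ] w 0.0138 gf 82.9
open t 11.14 p [0.4587 0.2433 0.0852] F [ 0.2 -0.3  0.2] M [-0.01 -0.03  0.  ] w 0.0354 gf 0.0
 t 14.26 p [ 0.5989 -0.3005  0.1825] F [-0.9 -0.5 -0.6] M [ 0.03 -0.17  0.04] w 0.0352 gf 0.0
top head 235 [-0.07334434  0.00126915  0.09937374] [0.09640604 0.10240771] [-0.04750486  0.05035855] [ 0.00090617 -0.07348662]
top stored 183 [0.00027632 0.0004547  0.09920766] [0.09624048 0.10236886] [-0.04797128  0.04915337] [-0.00321417  0.00021822]
scene head 172 [-0.07066625  0.00067276  0.10053784] [0.09593418 0.10341454] [-0.04628591  0.05247925] [-0.00431633 -0.07168615]
scene stored 168 [0.00209734 0.00282142 0.1003673 ] [0.09548637 0.10271435] [-0.04669029  0.05248778] [-0.01927544  0.00126295]
```

View pics/g2.png

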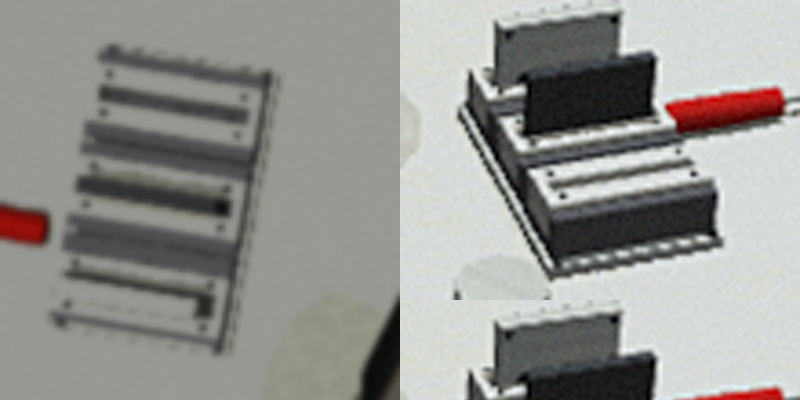

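The thick plate stands upright in the −x slot. Its top is level with the stored plate's (0.0994 against 0.0992), so it is fully home. Next is the thin plate.

Run:
```python
from h import *
if pick("valve"):
    carry("valve");print(seek("valve",(-.0004,.001,-.0018,.0024,-.0032,.004,-.0046)))
```

```text
at t 16.06 p [ 0.5581 -0.3127  0.0922] F [-0.3  0.3 -0.7] M [ 0.05 -0.23  0.02] w 0.0498 gf 0.0
gripped t 16.51 p [ 0.5579 -0.3125  0.0919] F [0.8 1.4 1.4] M [ 0.09 -0.2  -0.05] w 0.008 gf 78.0
lifted t 17.53 p [ 0.5859 -0.3048  0.1543] F [ 0.2 -0.6 -4.7] M [ 0.12 -0.42  0.03] w 0.0081 gf 77.9
over slot t 20.87 p [0.6008 0.2205 0.1337] F [-0.2  0.9 -3.7] M [ 0.   -0.06 -0.03] w 0.008 gf 77.9
dx -0.0004 hit False foot 0.0379 t 22.31 p [0.5996 0.2206 0.1059] F [-1.9  0.5 -3.9] M [-0.03  0.33  0.04] w 0.0078 gf 77.9
-0.0004
```

Run:
```python
from h import *
push("valve",-.001)
hit=r.move_straight(pos("valve",-.001,.012),speed=.01,max_force=15)
st(f"again {hit} foot {r.read_state()['eef_pos'][2]-H:.4f}")
```

```text
push hit True foot 0.0204 t 23.41 p [0.5986 0.2208 0.0884] F [-2.2  0.6  5.8] M [-0.02  0.34  0.12] w 0.0081 gf 79.6
again True foot 0.0204 t 23.76 p [0.5986 0.2208 0.0884] F [-0.4 -0.1  3.7] M [-0.07  0.16  0.07] w 0.0082 gf 79.4
```

Run:
```python
from h import *
command_gripper(.035,80);s=st("open")
e=np.array(s["eef_pos"]);e[2]+=.14;r.move_straight(e,speed=.15)
r.reach([.30,-.40,.26],quat(EX,-Z));st()
for n in("top","scene"):
    im,d=optics.get_image(n);np.save(n+"3.npy",im)
    P=cloud(n,d).reshape(-1,3);l=np.c_[(P-O)@EX,(P-O)@EY,P[:,2]]
    for nm,c in(("head",-.0725),("stored",0),("valve",.068)):
        q=l[(abs(l[:,0]-c)<.02)&(abs(l[:,1])<.07)&(l[:,2]>.092)&(l[:,2]<.115)]
        k=l[(abs(l[:,0]-c)<.02)&(abs(l[:,1])<.045)&(l[:,2]>.06)&(l[:,2]<.09)]
        print(n,nm,len(q),np.median(q,0),np.percentile(q[:,2],[10,90]),np.percentile(q[:,1],[1,99]),np.polyfit(q[:,1],q[:,0],1),"face lean",len(k),np.polyfit(k[:,2],k[:,0],1)[0] if len(k)>20 else None)
a=np.load("top3.npy")[175:285,150:260];b=np.load("scene3.npy")[160:260,280:390]
M=np.hstack([cv2.resize(a,(400,364)),cv2.resize(b,(400,364),interpolation=cv2.INTER_CUBIC)])
cv2.imwrite("pics/g3.png",M[:,:,::-1])
```

```text
open t 24.13 p [0.5971 0.2207 0.0872] F [ 0.8  0.3 -0.3] M [ 0.04 -0.   -0.  ] w 0.0347 gf 0.0
 t 27.67 p [ 0.3006 -0.3996  0.26  ] F [ 0.1 -0.1 -0.9] M [-0.01  0.05 -0.  ] w 0.0349 gf 0.0
top head 239 [-0.07331508  0.00133829  0.09945893] [0.09663609 0.10224273] [-0.04746608  0.05080622] [-0.0046912 -0.0733603] face lean 18 None
top stored 187 [ 0.00013352 -0.00056102  0.09957956] [0.09599859 0.10237042] [-0.04905989  0.04891911] [-0.00221014  0.00013392] face lean 3 None
top valve 142 [ 0.06687409 -0.00198329  0.09990459] [0.09670816 0.10266248] [-0.04982557  0.04666228] [-0.00344638  0.06684276] face lean 27 0.0015864937238646163
scene head 195 [-0.07022187  0.00241464  0.10010209] [0.09382171 0.10287842] [-0.0462532  0.051882 ] [ 0.00693413 -0.0716149 ] face lean 266 0.027071576561287475
scene stored 189 [0.00259184 0.00153387 0.09958976] [0.09423364 0.10297669] [-0.04647686  0.05158696] [-0.00857465  0.00156536] face lean 277 0.0043966855260044796
scene valve 182 [0.06889796 0.00126058 0.09950821] [0.09385444 0.10217815] [-0.04863648  0.0496019 ] [0.00143661 0.06802139] face lean 298 -0.0007735901266047524
```

View pics/g3.png

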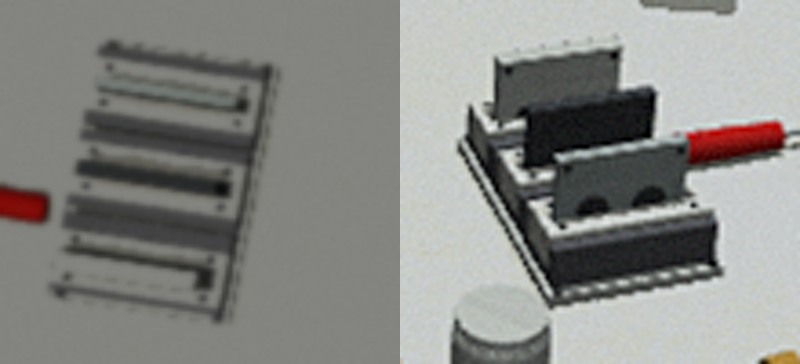

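All three plates stand upright with their tops level within 0.5 mm. Height, lean, yaw and centring are all inside the limits, so I'm handing in.

```bash
python3 -c "
from workcell import r
print(r.finish_job())"
```

```text
the job is handed in; nothing more can be done
None
```

The thin plate is in the narrow slot and the thick plate in the wide slot; both measured upright and fully home, were released, and the job was handed in at about 28 s of robot time (verdict not shown).

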